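# Pack two stacking lunch carriers in a community kitchen

## Robot

A 6-joint arm with a two-finger parallel gripper is mounted at the origin on the work surface. World frame = base frame: x ahead of the robot, y to its left, z up, the work surface at z = 0. Lengths are in m, angles in rad, forces in N, time in s.
With the tool pointing down it reaches from about 0.2 to 0.875 m from the base axis. Payload 3.4 kg.
Tool frame: the origin (TCP) lies at the very end of the fingers, on their centre line; the grasp point (between the pads) lies 19 mm behind it; z points along the fingers, y is the line along which they close (so a half turn about z gives the same grasp; the last joint's range is limited). The gripper opens to 94 mm and grips with 3 to 60 N. Pads are 16 mm wide; open, the fingers measure 119 mm over their backs; the gripper's body (75 mm by 177 mm) begins 78 mm behind the grasp point.
Start: joints at [1.192, 0.276, 1.505, -0, 1.361, -0.121], TCP at [0.147, 0.556, 0.205] pointing down, gripper open.
Joint ranges: [-2.89, 2.89], [-0.75, 2.08], [0.22, 2.7], [-1.18, 4.32], [0.11, 2.71], [-2.7, 2.7]. Speed limits (rad/s): [2.57, 2.57, 3.14, 3.14, 3.14, 3.14].

## Interface

Orientations are given as a unit quaternion [w, x, y, z].
In Python, from bench import readout, imaging, hand_in gives the robot as it stands.
- The arm moves only by the shell command python3 -m jog 'ROWS' [FORCE]. ROWS is JSON, a list of rows, each an object with "dr": the turn, a rotation vector about the tool's x, y, z in units of 8 degrees (1.0 is 8 degrees), a list of three; "translation": the shift along the tool's x, y, z in units of 30 mm (1.0 is 30 mm), a list of three; "jaw": the closure, from 0 (fully open) to 1 (shut). A call has 1 to 5 rows; each row is the pose to reach, as a shift and turn from the pose commanded when the call began, along the tool's axes at that moment; what a row does not reach only later rows make up. A row lasts 1/10 s, in which the tool goes at most 50 mm and 8.59 degrees, less where a joint would pass 70% of its speed; a pose out of reach is approached as far as the arm can. A call with a gripper value outside its range is refused whole. The fingers move at their own pace and stop on an object; FORCE is the grip in N (left out, the last holds). Time passes only in rows, so rows that repeat a pose let the fingers close. It gives the time, the measured TCP pose, the force, the opening and the grip force at its end, in the units of the state.
- readout.read_state(): the state, without advancing time (a new reading comes with each control period).
- imaging.snapshot(name): name is "side" or "top" or "wrist"; returns a dict with "color" (400x640x3 uint8, red, green, blue), "fx", "fy", "cx", "cy" (pixels), "world_from_camera" (4x4, takes a point from camera to world coordinates); the wrist camera has in their place "mount" (4x4, takes a point from camera to tool coordinates, whose origin is the TCP and whose axes are the flange's). Camera axes: x right, y down, z forward; pixel columns grow to the right and rows downward; lengths in m; the calibration is good to about 2 mm. The wrist camera is an equidistant fisheye: a pixel r from the principal point sees the ray r / f radians off the axis. A picture is of the moment at which its call begins: read the wrist's pose just before it. There is no depth.
- hand_in(): hands the job in; it is judged then, once.
The state is a dict: "time_s": time; "q": joint angles; "qd": joint speeds; "tau": joint torques, N m; "position": TCP position; "tool_rot": TCP orientation; "ft_force": force on the tool from outside, world axes, zero at the start; "wrist_torque": the same for the moment, N m; "finger_gap": finger opening in m; "gripper_force": force on a finger pad.
Only numpy, scipy, OpenCV 4.12 (cv2) and the standard library are available. Lean on these libraries where they do the work, as an engineer would, in place of code of your own. Each camera call takes 0.05 s, during which the arm holds its last target. There are 200 camera calls.

## Task

Put together the two lunch carriers: in the middle of the round green board stand the steel tin, stack the brass tin on it and close that with the black-knobbed lid; in the middle of the round red board stand the white tin and close it with the red-knobbed lid. Everything must end upright and fully seated, and the amber jar must be left standing where it is.

Things in the scene. Friction and masses are not known exactly. Their poses are not given: they have to be found in the camera images.
- steel_tin: Plain dark-grey steel tin, the tallest; loose, open, straight and round, 64 mm across, 63 mm high in all, wall 4 mm (mouth 56 mm). Its tapered foot (42 mm across below, 51 mm at 8 mm up) drops into a tin's mouth; the shoulder at 8 mm up then rests on its rim. Origin: centre of the foot's underside, z up. Grip the outside wall (8 mm up to the rim). A thing seated on it has its origin 55 mm above this one.
- brass_tin: Brass-coloured tin (yellowish metal); loose, open, straight and round, 64 mm across, 53 mm high in all, wall 4 mm (mouth 56 mm). Its tapered foot (42 mm across below, 51 mm at 8 mm up) drops into a tin's mouth; the shoulder at 8 mm up then rests on its rim. Origin: centre of the foot's underside, z up. Grip the outside wall (8 mm up to the rim). A thing seated on it has its origin 45 mm above this one.
- white_tin: White enamel tin; loose, open, straight and round, 64 mm across, 53 mm high in all, wall 4 mm (mouth 56 mm). Its tapered foot (42 mm across below, 51 mm at 8 mm up) drops into a tin's mouth; the shoulder at 8 mm up then rests on its rim. Origin: centre of the foot's underside, z up. Grip the outside wall (8 mm up to the rim). A thing seated on it has its origin 45 mm above this one.
- black_knob_lid: Brass-coloured lid with a black knob; loose, round, 66 mm across. Its tapered foot (42 mm across below, 51 mm at 8 mm up) drops into a tin's mouth; the shoulder at 8 mm up then rests on its rim. Plate top at 14 mm; round upright knob 22 mm across, from 14 to 40 mm up. Origin: centre of the foot's underside, z up through the knob. Fits any of the tins.
- red_knob_lid: White lid with a red knob; loose, round, 66 mm across. Its tapered foot (42 mm across below, 51 mm at 8 mm up) drops into a tin's mouth; the shoulder at 8 mm up then rests on its rim. Plate top at 14 mm; round upright knob 22 mm across, from 14 to 40 mm up. Origin: centre of the foot's underside, z up through the knob. Fits any of the tins.
- green_board: Round green board fixed to the table, 100 mm across, 12 mm thick, flat on top. Origin: centre of its underside; its top is 12 mm above.
- red_board: Round red board fixed to the table, 100 mm across, 12 mm thick, flat on top. Origin: centre of its underside; its top is 12 mm above.
- amber_jar: Loose closed amber glass jar with a white cap, 48 mm across, 75 mm high, standing among the tins and lids; to be left alone. Origin: centre of its underside. (A third, dark wooden board of the same size as the others is not used.)
Not all that is in view belongs to the job. Of the things that look like the red_board, take the one that is farthest from the robot's base at the start.

How it is judged:
At the end, for the whole second after the job is handed in: Steel tin on the green board, brass tin on it, black-knobbed lid on that; white tin on the red board, red-knobbed lid on it. Bottom tins within 15 mm of the board centres; the rest seated: centred to 6 mm, height to 4 mm. All upright to 0.08 rad and at rest (horizontal distance between steel_tin and green_board below 0.015 m and z of steel_tin in the frame of green_board between 0.008 and 0.016 m and angle between each of steel_tin, brass_tin, black_knob_lid, white_tin, red_knob_lid's own z axis and vertical below 0.08 rad and linear speed of each of steel_tin, brass_tin, black_knob_lid, white_tin, red_knob_lid below 0.02 m/s and angular speed of each of steel_tin, brass_tin, black_knob_lid, white_tin, red_knob_lid below 0.2 rad/s and horizontal distance between brass_tin and steel_tin below 0.006 m and z of brass_tin in the frame of steel_tin between 0.051 and 0.059 m and horizontal distance between black_knob_lid and brass_tin below 0.006 m and z of black_knob_lid in the frame of brass_tin between 0.041 and 0.049 m and horizontal distance between white_tin and red_board below 0.015 m and z of white_tin in the frame of red_board between 0.008 and 0.016 m and horizontal distance between red_knob_lid and white_tin below 0.006 m and z of red_knob_lid in the frame of white_tin between 0.041 and 0.049 m); the robot touches nothing.
It fails at once if the amber jar is knocked over or pushed more than 30 mm away (angle between amber_jar's own z axis and vertical above 0.4 rad or distance of amber_jar from where it was at the start of the episode above 0.03 m).
It also fails if it takes over 128 s, if anything falls off the work surface, if the arm or the gripper's body presses on something with over 40 N, if the wrist force passes 120 N, or if a joint passes its speed limit or range.

## Working session

There is one attempt and no reset: what is moved stays moved. The work goes in short steps, Python scripts to look and compute and a shell command to move; the robot and the scene stay as the last step left them, time stands still between calls to the robot, and variables do not carry over. Pictures are saved under pics/ and viewed, at most 14 in all, crops included, and the job is handed in when it is done.

```bash
ls; mkdir -p pics
python3 - <<'E'
from bench import readout, imaging
import cv2,json,numpy as np,pickle
s=readout.read_state(); print({k:np.round(v,3).tolist() for k,v in s.items()})
for n in ["top","side"]:
    d=imaging.snapshot(n); cv2.imwrite(f"pics/{n}0.png",d["color"][:,:,::-1]); pickle.dump(d,open(f"{n}0.pkl","wb"))
    print(n,d["fx"],d["fy"],d["cx"],d["cy"],np.round(d["world_from_camera"],3).tolist())
E
```

```text
pics
{'time_s': 0.0, 'q': [1.192, 0.277, 1.506, -0.0, 1.361, -0.121], 'qd': [-0.001, 0.001, -0.001, -0.0, -0.002, -0.001], 'tau': [-0.0, -40.458, -23.723, 0.07, 0.034, -0.0], 'position': [0.146, 0.555, 0.205], 'tool_rot': [-0.0, 0.129, 0.992, -0.001], 'ft_force': [-0.206, 0.763, 0.077], 'wrist_torque': [0.018, -0.058, -0.04], 'gripper_force': 0.0, 'finger_gap': 0.094}
top 386.3573997243306 386.3573997243306 315.39489979445375 211.08443827624615 [[0.004, -0.995, 0.103, 0.344], [-1.0, -0.003, 0.017, -0.01], [-0.017, -0.103, -0.995, 1.115], [0.0, 0.0, 0.0, 1.0]]
side 506.12297894397534 506.12297894397534 333.87244428506284 192.5418569453504 [[0.76, -0.389, 0.521, -0.223], [-0.65, -0.451, 0.612, -0.808], [-0.003, -0.803, -0.596, 0.848], [0.0, 0.0, 0.0, 1.0]]
```

View pics/top0.png

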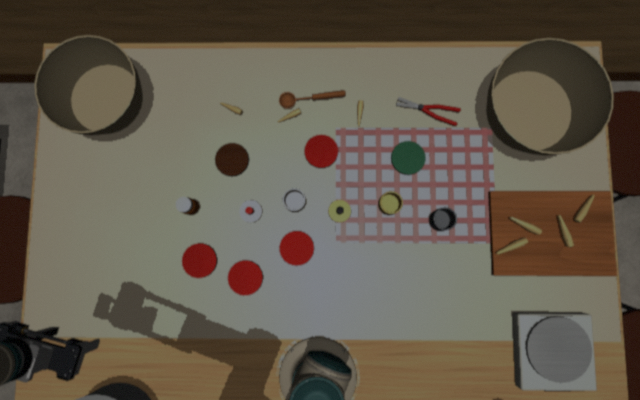

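View pics/side0.png

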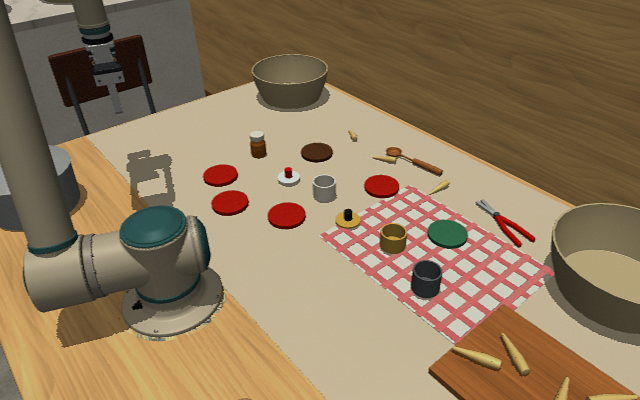

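The top view shows the steel tin at (442,219), brass tin (389,203), black-knob lid (340,211), white tin (295,200), red-knob lid (251,211), jar (188,206) and green board (408,157). Red discs lie at (321,151), (297,248), (245,277) and (199,260). The base is near (318,385), so (321,151) looks farthest. I'll check that with numbers and a crop.

```bash
cat > h.py <<'E'
import numpy as np,cv2,pickle
from scipy.spatial.transform import Rotation as R
from bench import readout, imaging
def ray(d,u,v):
    T=np.array(d["world_from_camera"]); r=T[:3,:3]@np.array([(u-d["cx"])/d["fx"],(v-d["cy"])/d["fy"],1.]); return T[:3,3],r
def onz(d,u,v,z):
    o,r=ray(d,u,v); return o+r*(z-o[2])/r[2]
def tri(d1,p1,d2,p2):
    o1,r1=ray(d1,*p1);o2,r2=ray(d2,*p2); A=np.c_[r1,-r2]; s=np.linalg.lstsq(A,o2-o1,rcond=None)[0]
    a=o1+r1*s[0];b=o2+r2*s[1]; return (a+b)/2,np.linalg.norm(a-b)
def blobs(m,amin=20):
    n,l,st,c=cv2.connectedComponentsWithStats(m.astype(np.uint8)); return [(c[i],st[i]) for i in range(1,n) if st[i][4]>=amin]
E
python3 - <<'E'
from h import *
t=pickle.load(open("top0.pkl","rb")); s=pickle.load(open("side0.pkl","rb"))
def hsv(d): return cv2.cvtColor(d["color"],cv2.COLOR_RGB2HSV).astype(int)
for n,d in (("top",t),("side",s)):
    h,S,v=np.moveaxis(hsv(d),2,0)
    for nm,m in (("red",((h<6)|(h>174))&(S>190)&(v>60)),("green",(h>60)&(h<90)&(S>110)&(v>40)),("brass",(h>20)&(h<34)&(S>100)&(v>60)),("dark",(v<42))):
        for c,st in blobs(m,40 if nm!="dark" else 15):
            if n=="top" and not(150<c[0]<490 and 120<c[1]<300): continue
            if n=="side" and not(190<c[0]<480 and 120<c[1]<310): continue
            print(n,nm,c.round(1),st.tolist(),onz(d,*c,.012).round(3), "r",np.hypot(*onz(d,*c,.012)[:2]).round(3))
a=cv2.resize(t["color"][125:300,165:475],None,fx=2.5,fy=2.5,interpolation=cv2.INTER_CUBIC)[:,:,::-1]
cv2.imwrite("pics/topcrop.png",np.clip(a*1.5,0,255).astype(np.uint8))
E
```

```text
top red [320.8 151. ] [306, 136, 31, 31, 765] [ 0.634 -0.006  0.012] r 0.634
top red [296.3 247.6] [281, 232, 32, 32, 812] [0.353 0.063 0.012] r 0.358
top red [199.1 260.1] [183, 244, 33, 33, 847] [0.316 0.34  0.012] r 0.464
top red [244.9 277.3] [229, 262, 33, 32, 840] [0.269 0.208 0.012] r 0.34
top green [407.6 157.6] [392, 143, 32, 30, 755] [ 0.614 -0.257  0.012] r 0.666
top brass [389.  203.2] [379, 193, 22, 21, 270] [ 0.481 -0.202  0.012] r 0.521
top dark [195.2 206.9] [190, 200, 9, 14, 54] [0.469 0.357 0.012] r 0.589
top dark [339.4 209.9] [337, 208, 6, 5, 23] [ 0.461 -0.06   0.012] r 0.465
top dark [449.8 217.3] [442, 209, 13, 20, 113] [ 0.441 -0.374  0.012] r 0.578
top dark [432.9 221.3] [429, 211, 12, 19, 76] [ 0.429 -0.325  0.012] r 0.538
side red [219.8 175.1] [204, 165, 33, 22, 566] [0.312 0.332 0.012] r 0.456
side red [288.  172.3] [285, 167, 7, 11, 55] [0.471 0.214 0.012] r 0.517
side red [381.4 186. ] [365, 175, 34, 23, 612] [ 0.63  -0.013  0.012] r 0.63
side red [229.5 202.6] [212, 191, 36, 25, 698] [0.265 0.2   0.012] r 0.332
side red [286.2 215.3] [268, 203, 37, 26,
[... 263 characters left out ...]

side brass [441.4 185. ] [432, 180, 17, 12, 56] [ 0.762 -0.121  0.012] r 0.771
side brass [347.4 220.3] [336, 212, 24, 16, 241] [ 0.456 -0.064  0.012] r 0.461
side brass [392.9 238. ] [381, 223, 26, 31, 575] [ 0.496 -0.188  0.012] r 0.53
side dark [316.6 158.8] [302, 154, 30, 8, 67] [0.58  0.216 0.012] r 0.619
side dark [347.9 214.6] [345, 209, 7, 12, 78] [ 0.473 -0.047  0.012] r 0.475
side dark [206.5 253.4] [205, 236, 5, 34, 116] [0.119 0.064 0.012] r 0.135
side dark [434.6 242.1] [429, 237, 13, 10, 20] [ 0.562 -0.265  0.012] r 0.622
side dark [428.  269.6] [415, 261, 25, 18, 265] [ 0.479 -0.317  0.012] r 0.574
side dark [424.7 287. ] [412, 273, 29, 25, 400] [ 0.432 -0.347  0.012] r 0.555
```

View pics/topcrop.png

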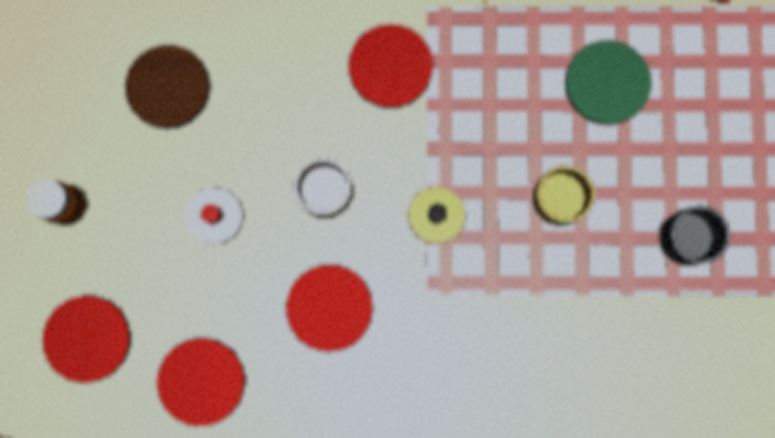

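Red boards in the top view, by range from the base: (321,151) 0.63 m, (199,260) 0.46 m, (296,248) 0.36 m, (245,277) 0.34 m. The one at (321,151) is farthest, and the crop shows it as a plain red disc touching the cloth's left edge, so it's the target. Next I'll align the tool with the world axes and move toward the row of objects, looking with the wrist camera on the way.

```bash
python3 -m jog '[{"dr":[0,0,-0.95],"translation":[0,0,-0.5],"jaw":0},{"dr":[0,0,-1.85],"translation":[0,0,-1],"jaw":0},{"dr":[0,0,-1.85],"translation":[0,0,-1],"jaw":0}]'
python3 -m jog '[{"dr":[0,0,0],"translation":[-1,-1.2,0],"jaw":0},{"dr":[0,0,0],"translation":[-2,-2.4,0],"jaw":0},{"dr":[0,0,0],"translation":[-3,-3.6,0],"jaw":0},{"dr":[0,0,0],"translation":[-4,-4.8,0],"jaw":0},{"dr":[0,0,0],"translation":[-5,-6,0],"jaw":0}]'
python3 -m jog '[{"dr":[0,0,0],"translation":[-1,-1.3,0],"jaw":0},{"dr":[0,0,0],"translation":[-2,-2.6,0],"jaw":0},{"dr":[0,0,0],"translation":[-3,-4,0],"jaw":0},{"dr":[0,0,0],"translation":[-4,-5.5,0],"jaw":0},{"dr":[0,0,0],"translation":[-4,-6.8,0],"jaw":0}]'
python3 - <<'E'
from h import *
s=readout.read_state();d=imaging.snapshot("wrist");print(s["position"],s["tool_rot"],s["time_s"]);print({k:(np.round(v,4).tolist()) for k,v in d.items() if k!="color"})
cv2.imwrite("pics/w1.png",d["color"][:,:,::-1]);pickle.dump((s,d),open("w1.pkl","wb"))
E
```

```text
time_s: 0.4
position: [0.147, 0.557, 0.237]
tool_rot: [0.001, -0.0, 1.0, 0.002]
ft_force: [0.1, -0.2, 0.5]
finger_gap: 0.0939
gripper_force: 0.0
time_s: 0.9
position: [0.2971, 0.3742, 0.2346]
tool_rot: [-0.0, 0.001, 1.0, -0.0]
ft_force: [1.8, -0.2, 0.1]
finger_gap: 0.0942
gripper_force: 0.0
time_s: 1.4
position: [0.4194, 0.1702, 0.2344]
tool_rot: [0.0, 0.002, 1.0, -0.0]
ft_force: [0.4, 0.0, 0.5]
finger_gap: 0.0941
gripper_force: 0.0
[0.41940674 0.17015002 0.23438881] [ 4.04054073e-04  1.78315448e-03  9.99998312e-01 -1.81556717e-04] 1.4
{'fx': 309.7069, 'fy': 309.7069, 'cx': 319.818, 'cy': 199.2428, 'mount': [[0.0001, -0.9686, -0.2487, 0.0733], [1.0, 0.0002, -0.0005, 0.0005], [0.0005, -0.2487, 0.9686, -0.1786], [0.0, 0.0, 0.0, 1.0]]}
```

View pics/w1.png

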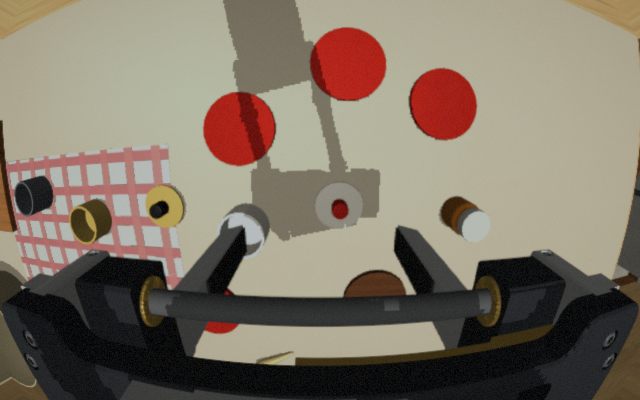

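The wrist view is clear: red-knob lid at (339,205), white tin (243,230) partly behind a finger, black-knob lid (165,205), jar at (466,220). I'll measure from this picture and compare with the top view.

```bash
cat >> h.py <<'E'
def wonz(s,d,u,v,z):
    T=np.array(d["mount"]);x,y=u-d["cx"],v-d["cy"];r=np.hypot(x,y);th=r/d["fx"]
    c=np.array([np.sin(th)*x/r,np.sin(th)*y/r,np.cos(th)])
    q=s["tool_rot"];Rw=R.from_quat([q[1],q[2],q[3],q[0]]).as_matrix()
    o=np.array(s["position"])+Rw@T[:3,3];w=Rw@T[:3,:3]@c
    return o+w*(z-o[2])/w[2]
def hsv(d): return np.moveaxis(cv2.cvtColor(d["color"],cv2.COLOR_RGB2HSV).astype(int),2,0)
def circ(s,d,pts,z):
    "unproject outline points to plane z, fit circle -> centre, radius, rms"
    from scipy.optimize import least_squares
    P=np.array([wonz(s,d,u,v,z)[:2] for u,v in pts]);c0=np.r_[P.mean(0),.03]
    f=lambda p:np.hypot(*(P-p[:2]).T)-p[2]
    r=least_squares(f,c0,loss="soft_l1",f_scale=.001);return r.x.round(4),np.sqrt((r.fun**2).mean()).round(4)
def outline(m,near):
    cs,_=cv2.findContours(m.astype(np.uint8),cv2.RETR_EXTERNAL,cv2.CHAIN_APPROX_NONE)
    cs=[c for c in cs if cv2.contourArea(c)>60]
    c=min(cs,key=lambda c:np.hypot(*(c[:,0].mean(0)-near)));return c[:,0]
E
python3 - <<'E'
from h import *
s,d=pickle.load(open("w1.pkl","rb"));h,S,v=hsv(d)
red=((h<6)|(h>174))&(S>170)&(v>50)
for near in [(348,64),(443,103),(240,128)]: print("board",circ(s,d,outline(red,near),.012))
print("redknob",circ(s,d,outline(red,(340,209)),.033))
for p in [(339,180),(320,205),(358,205),(300,160),(339,190),(243,214),(243,250),(222,215),(180,200)]: print(p,h[p[1],p[0]],S[p[1],p[0]],v[p[1],p[0]])
br=(h>20)&(h<34)&(S>110)&(v>60)
for z in (.014,.008): print("blid",circ(s,d,outline(br,(165,205)),z))
t=pickle.load(open("top0.pkl","rb"))
for nm,p,z in (("redlid",(253.,211.),.014),("white",(295,200.5),.053),("blk",(340.3,211),.014),("brass",(389.5,203.2),.053),("steel",(442,219),.063)): print(nm,onz(t,*p,z).round(3))
E
```

```text
board (array([0.2691, 0.207 , 0.0481]), np.float64(0.0004))
board (array([0.3167, 0.3381, 0.0484]), np.float64(0.0006))
board (array([0.3528, 0.0629, 0.0481]), np.float64(0.0005))
redknob (array([0.4571, 0.1954, 0.0106]), np.float64(0.0012))
(339, 180) 20 51 121
(320, 205) 28 24 140
(358, 205) 25 24 139
(300, 160) 34 32 184
(339, 190) 22 27 144
(243, 214) 102 7 178
(243, 250) 38 78 13
(222, 215) 26 35 182
(180, 200) 26 115 169
blid (array([ 0.4587, -0.0585,  0.0314]), np.float64(0.0006))
blid (array([ 0.4604, -0.062 ,  0.0319]), np.float64(0.0006))
redlid [0.457 0.189 0.014]
white [0.483 0.065 0.053]
blk [ 0.458 -0.062  0.014]
brass [ 0.476 -0.196  0.053]
steel [ 0.431 -0.336  0.063]
```

Wrist and top measurements agree to about 1 mm. I'll begin with the white tin near (0.483, 0.065).

```bash
python3 -m jog '[{"dr":[0,0,0],"translation":[-0.5,-1.3,0.7],"jaw":0},{"dr":[0,0,0],"translation":[-1,-2.6,1.4],"jaw":0},{"dr":[0,0,0],"translation":[-1.2,-3.5,2.1],"jaw":0},{"dr":[0,0,0],"translation":[-1.2,-3.5,2.1],"jaw":0}]'
cat > look.py <<'E'
import sys
from h import *
def shot(n):
    s=readout.read_state();d=imaging.snapshot("wrist");cv2.imwrite(f"pics/{n}.png",d["color"][:,:,::-1]);pickle.dump((s,d),open(f"{n}.pkl","wb"));print(n,s["time_s"],np.round(s["position"],4))
if __name__=="__main__": shot(sys.argv[1])
E
python3 look.py w2
```

```text
time_s: 1.85
position: [0.4509, 0.0647, 0.1692]
tool_rot: [-0.003, 0.003, 1.0, -0.001]
ft_force: [-0.8, 0.2, 0.0]
finger_gap: 0.0943
gripper_force: 0.0
w2 1.85 [0.4509 0.0647 0.1692]
```

View pics/w2.png

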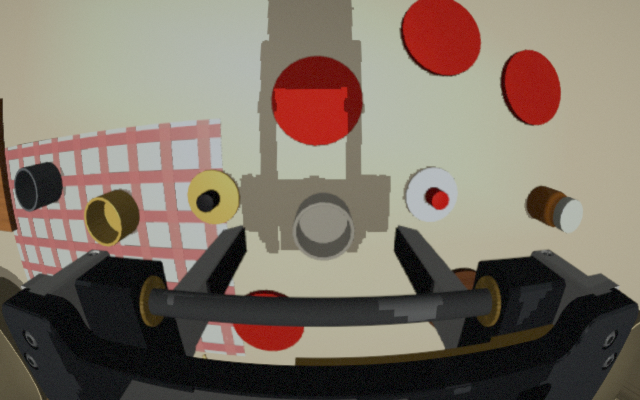

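The white tin's rim is a circle about (324,226) spanning columns 293–354, with its bottom at row 258. The red-knob lid is at (431,194) and the black-knob lid at (213,196).

Run:
```python
from h import *
s,d=pickle.load(open("w2.pkl","rb"));h,S,v=hsv(d)
# radial edges of white tin rim from guessed centre
g=cv2.GaussianBlur(cv2.cvtColor(d["color"],cv2.COLOR_RGB2GRAY),(3,3),0).astype(float)
pts=[]
for a in np.deg2rad(np.arange(-10,191,5)):
    rr=np.arange(25,40,.5);x=324+rr*np.cos(a);y=226+rr*np.sin(a)
    p=cv2.remap(g.astype(np.float32),x.astype(np.float32)[None],y.astype(np.float32)[None],1)[0]
    i=np.argmax(np.abs(np.gradient(p))*(rr>28));pts.append((x[i],y[i]))
print("white rim",circ(s,d,pts,.053)); print("manual",circ(s,d,[(293,226),(354.5,226),(324,258.5),(324,194)],.053))
m=(S<30)&(v>165); print("redlid",circ(s,d,outline(m,(431,194)),.014))
br=(h>20)&(h<34)&(S>110)&(v>60); print("blid",circ(s,d,outline(br,(213,196)),.014))
red=((h<6)|(h>174))&(S>170)&(v>50); print("redboard",circ(s,d,outline(red,(268,320)),.012))
```

```text
white rim (array([0.4847, 0.0686, 0.0295]), np.float64(0.0008))
manual (array([0.4822, 0.0688, 0.0328]), np.float64(0.0017))
redlid (array([0.3866, 0.1841, 0.1003]), np.float64(0.0208))
blid (array([ 0.4588, -0.0593,  0.0316]), np.float64(0.0004))
redboard (array([ 0.6533, -0.0067,  0.0326]), np.float64(0.0093))
```

```bash
python3 -m jog '[{"dr":[0,0,0],"translation":[-0.6,0.1,1],"jaw":0},{"dr":[0,0,0],"translation":[-1.1,0.1,2.2],"jaw":0},{"dr":[0,0,0],"translation":[-1.1,0.1,2.2],"jaw":0},{"dr":[0,0,0],"translation":[-1.1,0.1,2.2],"jaw":0}]'
```

```text
time_s: 2.3
position: [0.4851, 0.0714, 0.1068]
tool_rot: [-0.001, -0.001, 1.0, 0.0]
ft_force: [-0.4, 0.5, -0.1]
finger_gap: 0.0942
gripper_force: 0.0
```

```bash
python3 -m jog '[{"dr":[0,0,0],"translation":[0,-0.1,1.2],"jaw":0},{"dr":[0,0,0],"translation":[0,-0.1,2.2],"jaw":0},{"dr":[0,0,0],"translation":[0,-0.1,3],"jaw":0},{"dr":[0,0,0],"translation":[0,-0.1,3],"jaw":0},{"dr":[0,0,0],"translation":[0,-0.1,3],"jaw":0}]'
python3 -m jog '[{"dr":[0,0,0],"translation":[0,0,0],"jaw":0.5},{"dr":[0,0,0],"translation":[0,0,0],"jaw":0.5},{"dr":[0,0,0],"translation":[0,0,0],"jaw":0.5},{"dr":[0,0,0],"translation":[0,0,0],"jaw":0.5},{"dr":[0,0,0],"translation":[0,0,0],"jaw":0.5}]' 20
```

```text
time_s: 2.8
position: [0.4867, 0.0677, 0.0182]
tool_rot: [0.001, -0.0, 1.0, 0.0]
ft_force: [0.3, 0.5, 0.6]
finger_gap: 0.0939
gripper_force: 0.0
time_s: 3.3
position: [0.4862, 0.0673, 0.0171]
tool_rot: [0.0, -0.0, 1.0, 0.0]
ft_force: [-0.9, 0.6, 4.4]
finger_gap: 0.0644
gripper_force: 20.0
```

```bash
python3 -m jog '[{"dr":[0,0,0],"translation":[0,0,-1],"jaw":0.5},{"dr":[0,0,0],"translation":[0,0,-1.8],"jaw":0.5},{"dr":[0,0,0],"translation":[0,0,-1.8],"jaw":0.5}]'
python3 -m jog '[{"dr":[0,0,0],"translation":[-1.2,-0.6,0],"jaw":0.5},{"dr":[0,0,0],"translation":[-2.4,-1.2,0],"jaw":0.5},{"dr":[0,0,0],"translation":[-3.6,-1.8,0],"jaw":0.5},{"dr":[0,0,0],"translation":[-4.95,-2.45,0],"jaw":0.5},{"dr":[0,0,0],"translation":[-4.95,-2.45,0],"jaw":0.5}]'
python3 -m jog '[{"dr":[0,0,0],"translation":[0,0,0],"jaw":0.5},{"dr":[0,0,0],"translation":[0,0,0],"jaw":0.5},{"dr":[0,0,0],"translation":[0,0,0],"jaw":0.5}]'
python3 look.py w3; python3 -c "
from h import *
d=imaging.snapshot('top');cv2.imwrite('pics/top1.png',d['color'][:,:,::-1])"
```

```text
time_s: 3.6
position: [0.4883, 0.0672, 0.0729]
tool_rot: [0.003, -0.0, 1.0, -0.0]
ft_force: [1.2, 0.3, -0.5]
finger_gap: 0.0642
gripper_force: 20.0
time_s: 4.1
position: [0.6398, -0.0093, 0.0684]
tool_rot: [0.002, 0.001, 1.0, -0.001]
ft_force: [-1.4, -0.7, -1.4]
finger_gap: 0.0646
gripper_force: 20.0
time_s: 4.4
position: [0.6327, -0.0055, 0.0699]
tool_rot: [-0.001, -0.001, 1.0, 0.0]
ft_force: [-0.2, 0.3, -0.9]
finger_gap: 0.0645
gripper_force: 20.0
w3 4.4 [ 0.6327 -0.0055  0.0699]
```

View pics/w3.png

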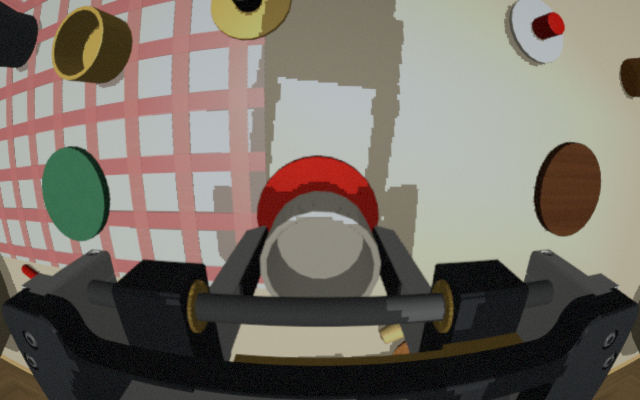

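The white tin is held centred over the red board, which spans columns 258–379 with its near edge at row 156. The green board is at (76,193). I'll fit both boards from here and then lower.

```bash
python3 - <<'E'
from h import *
s,d=pickle.load(open("w3.pkl","rb"));h,S,v=hsv(d)
red=((h<6)|(h>174))&(S>170)&(v>50);o=outline(red,(318,190))
o=np.array([p for p in o if p[1]<195 and (p[1]<np.inf)]); e=[o[o[:,0]==c].min(0) for c in range(265,373,3) if (o[:,0]==c).any()]
print("redboard",circ(s,d,e,.012))
gr=(h>60)&(h<90)&(S>90)&(v>40);print("green",circ(s,d,outline(gr,(76,193)),.012))
E
python3 -m jog '[{"dr":[0,0,0],"translation":[0,0,0.7],"jaw":0.5},{"dr":[0,0,0],"translation":[0,0,1.2],"jaw":0.5},{"dr":[0,0,0],"translation":[0,0,1.35],"jaw":0.5},{"dr":[0,0,0],"translation":[0,0,1.35],"jaw":0.5},{"dr":[0,0,0],"translation":[0,0,1.35],"jaw":0.5}]'
```

```text
redboard (array([ 0.6343, -0.0072,  0.0478]), np.float64(0.0002))
green (array([ 0.6157, -0.2576,  0.0484]), np.float64(0.0006))
time_s: 5.0
position: [0.6348, -0.0061, 0.0307]
tool_rot: [0.001, -0.0, 1.0, -0.0]
ft_force: [-0.1, -0.2, -1.4]
finger_gap: 0.0645
gripper_force: 20.0
```

```bash
python3 -m jog '[{"dr":[0,0,0],"translation":[0,0,0.06],"jaw":0.5},{"dr":[0,0,0],"translation":[0,0,0.06],"jaw":0.5},{"dr":[0,0,0],"translation":[0,0,0.06],"jaw":0},{"dr":[0,0,0],"translation":[0,0,0.06],"jaw":0},{"dr":[0,0,0],"translation":[0,0,0.06],"jaw":0}]'
python3 -m jog '[{"dr":[0,0,0],"translation":[0,0,0],"jaw":0},{"dr":[0,0,0],"translation":[0,0,-0.7],"jaw":0},{"dr":[0,0,0],"translation":[0,0,-2],"jaw":0},{"dr":[0,0,0],"translation":[0,0,-3.5],"jaw":0},{"dr":[0,0,0],"translation":[0,0,-4],"jaw":0}]'
python3 -m jog '[{"dr":[0,0,0],"translation":[0.6,0,0],"jaw":0},{"dr":[0,0,0],"translation":[1.2,0,0],"jaw":0},{"dr":[0,0,0],"translation":[1.2,0,0],"jaw":0},{"dr":[0,0,0],"translation":[1.2,0,0],"jaw":0}]'
python3 look.py w4
python3 -m jog '[{"dr":[0,0,0],"translation":[1.2,1.1,0],"jaw":0},{"dr":[0,0,0],"translation":[2.3,2.2,0],"jaw":0},{"dr":[0,0,0],"translation":[3.4,3.3,0],"jaw":0},{"dr":[0,0,0],"translation":[4.5,4.4,0],"jaw":0},{"dr":[0,0,0],"translation":[5.6,5.5,0],"jaw":0}]'
python3 -m jog '[{"dr":[0,0,0],"translation":[0,1,0],"jaw":0.4},{"dr":[0,0,0],"translation":[0,1,0],"jaw":0.4},{"dr":[0,0,0],"translation":[0,1,0],"jaw":0.4},{"dr":[0,0,0],"translation":[0,1,0],"jaw":0.4}]'
python3 look.py w5; python3 -c "
import cv2
a=cv2.imread('pics/w4.png')[100:320,120:520];b=cv2.imread('pics/w5.png')[100:320,120:520];cv2.imwrite('pics/v45.png',cv2.vconcat([a,b]))"
```

```text
time_s: 5.5
position: [0.6344, -0.0063, 0.0281]
tool_rot: [0.0, -0.0, 1.0, 0.0]
ft_force: [1.1, 1.4, 0.8]
finger_gap: 0.0851
gripper_force: 0.0
time_s: 6.0
position: [0.637, -0.0065, 0.1531]
tool_rot: [0.004, -0.0, 1.0, -0.0]
ft_force: [1.1, 0.8, 0.6]
finger_gap: 0.094
gripper_force: 0.0
time_s: 6.4
position: [0.5989, -0.0063, 0.1483]
tool_rot: [0.001, -0.0, 1.0, -0.0]
ft_force: [0.8, 0.2, 0.5]
finger_gap: 0.094
gripper_force: 0.0
w4 6.4 [ 0.5989 -0.0063  0.1483]
time_s: 6.95
position: [0.4302, 0.16, 0.1481]
tool_rot: [0.0, 0.0, 1.0, 0.0]
ft_force: [0.5, 1.0, 0.4]
finger_gap: 0.094
gripper_force: 0.0
time_s: 7.35
position: [0.4312, 0.1881, 0.148]
tool_rot: [0.0, -0.0, 1.0, -0.0]
ft_force: [-0.5, 0.2, -0.0]
finger_gap: 0.0656
gripper_force: 0.0
w5 7.35 [0.4312 0.1881 0.148 ]
```

View pics/v45.png

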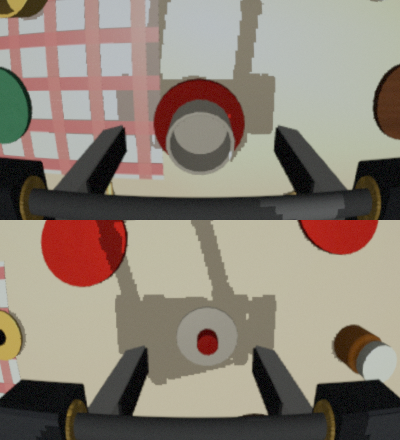

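Upper half: the white tin stands on the red board, rim centred near full-image (320,241). Lower half: the red-knob lid is between the fingers, plate centre near (327,216) and knob top near (327,222).

```bash
cat >> h.py <<'E'
def rim(s,d,c,z,Rm,a0=0,a1=360,tol=.008):
    "circle of known radius Rm(m) near pixel c: radial max-gradient edges within tol of Rm, then circle fit"
    g=cv2.GaussianBlur(cv2.cvtColor(d["color"],cv2.COLOR_RGB2GRAY),(3,3),0).astype(np.float32)
    C=wonz(s,d,*c,z)[:2];pts=[]
    for it in range(3):
        pts=[]
        for a in np.deg2rad(np.arange(a0,a1,4)):
            u=np.array([np.cos(a),np.sin(a)]);rr=np.arange(8,70,.5);x=c[0]+rr*u[0];y=c[1]+rr*u[1]
            p=cv2.remap(g,x.astype(np.float32)[None],y.astype(np.float32)[None],1)[0];G=np.abs(np.gradient(p))
            D=np.array([np.hypot(*(wonz(s,d,X,Y,z)[:2]-C)) for X,Y in zip(x,y)]);G[np.abs(D-Rm)>tol]=0
            i=G.argmax(); pts.append((x[i],y[i]))
        r=circ(s,d,pts,z);C=r[0][:2];tol*=.6
    return r
E
python3 - <<'E'
from h import *
s,d=pickle.load(open("w4.pkl","rb"));print("white rim",rim(s,d,(320,241),.065,.032,0,181))
s,d=pickle.load(open("w5.pkl","rb"));print("lid",rim(s,d,(327,216),.014,.033))
h,S,v=hsv(d);red=((h<6)|(h>174))&(S>150)&(v>50);o=outline(red,(327,222));print("knob",circ(s,d,o,.03),o.min(0),o.max(0), "top", wonz(s,d,327,o[:,1].max()-8,.04))
E
```

```text
white rim (array([ 0.6316, -0.0063,  0.0311]), np.float64(0.0012))
lid (array([0.4582, 0.1957, 0.0322]), np.float64(0.001))
knob (array([0.4579, 0.1956, 0.0114]), np.float64(0.0012)) [317 210] [337 234] top [0.45855748 0.19544623 0.04      ]
```

```bash
python3 -m jog '[{"dr":[0,0,0],"translation":[-0.9,0.25,0.8],"jaw":0.45},{"dr":[0,0,0],"translation":[-0.9,0.25,1.8],"jaw":0.45},{"dr":[0,0,0],"translation":[-0.9,0.25,2.8],"jaw":0.45},{"dr":[0,0,0],"translation":[-0.9,0.25,3.5],"jaw":0.45},{"dr":[0,0,0],"translation":[-0.9,0.25,3.5],"jaw":0.45}]'
python3 -m jog '[{"dr":[0,0,0],"translation":[0,0,0.4],"jaw":0.45},{"dr":[0,0,0],"translation":[0,0,0.8],"jaw":0.45},{"dr":[0,0,0],"translation":[0,0,0.8],"jaw":0.45},{"dr":[0,0,0],"translation":[0,0,0.8],"jaw":0.45}]'
```

```text
time_s: 7.9
position: [0.4554, 0.1944, 0.0404]
tool_rot: [-0.003, 0.001, 1.0, -0.001]
ft_force: [-0.5, 0.6, -0.1]
finger_gap: 0.0519
gripper_force: 0.0
time_s: 8.3
position: [0.4583, 0.1959, 0.0201]
tool_rot: [0.001, 0.0, 1.0, 0.0]
ft_force: [-0.7, 0.5, -0.3]
finger_gap: 0.0518
gripper_force: 0.0
```

```bash
python3 -m jog '[{"dr":[0,0,0],"translation":[0,0,0.06],"jaw":0.9},{"dr":[0,0,0],"translation":[0,0,0.06],"jaw":0.9},{"dr":[0,0,0],"translation":[0,0,0.06],"jaw":0.9},{"dr":[0,0,0],"translation":[0,0,0.06],"jaw":0.9},{"dr":[0,0,0],"translation":[0,0,0.06],"jaw":0.9}]' 20
python3 -m jog '[{"dr":[0,0,0],"translation":[0,0,0],"jaw":0.9},{"dr":[0,0,0],"translation":[0,0,-0.8],"jaw":0.9},{"dr":[0,0,0],"translation":[0,0,-2],"jaw":0.9},{"dr":[0,0,0],"translation":[0,0,-3.2],"jaw":0.9},{"dr":[0,0,0],"translation":[0,0,-3.2],"jaw":0.9}]'
python3 -m jog '[{"dr":[0,0,0],"translation":[-1,-1.1,0],"jaw":0.9},{"dr":[0,0,0],"translation":[-2,-2.3,0],"jaw":0.9},{"dr":[0,0,0],"translation":[-3,-3.4,0],"jaw":0.9},{"dr":[0,0,0],"translation":[-4,-4.6,0],"jaw":0.9},{"dr":[0,0,0],"translation":[-5,-5.8,0],"jaw":0.9}]'
python3 -m jog '[{"dr":[0,0,0],"translation":[-0.4,-0.5,0],"jaw":0.9},{"dr":[0,0,0],"translation":[-0.8,-0.95,0],"jaw":0.9},{"dr":[0,0,0],"translation":[-0.8,-0.95,0],"jaw":0.9},{"dr":[0,0,0],"translation":[-0.8,-0.95,0],"jaw":0.9},{"dr":[0,0,0],"translation":[-0.8,-0.95,0],"jaw":0.9}]'
python3 look.py w6
```

```text
time_s: 8.8
position: [0.4574, 0.1962, 0.0177]
tool_rot: [0.0, -0.0, 1.0, -0.0]
ft_force: [-0.1, -1.2, 1.9]
finger_gap: 0.0212
gripper_force: 20.0
time_s: 9.3
position: [0.4607, 0.1973, 0.1176]
tool_rot: [0.005, -0.0, 1.0, 0.001]
ft_force: [1.1, 0.1, 0.0]
finger_gap: 0.0216
gripper_force: 20.0
time_s: 9.8
position: [0.6075, 0.021, 0.1118]
tool_rot: [-0.001, -0.0, 1.0, 0.0]
ft_force: [0.4, -0.4, -1.1]
finger_gap: 0.0216
gripper_force: 20.0
time_s: 10.3
position: [0.6301, -0.0046, 0.1133]
tool_rot: [-0.001, -0.001, 1.0, 0.0]
ft_force: [-0.8, 0.2, -0.4]
finger_gap: 0.0214
gripper_force: 20.0
w6 10.3 [ 0.6301 -0.0046  0.1133]
```

View pics/w6.png

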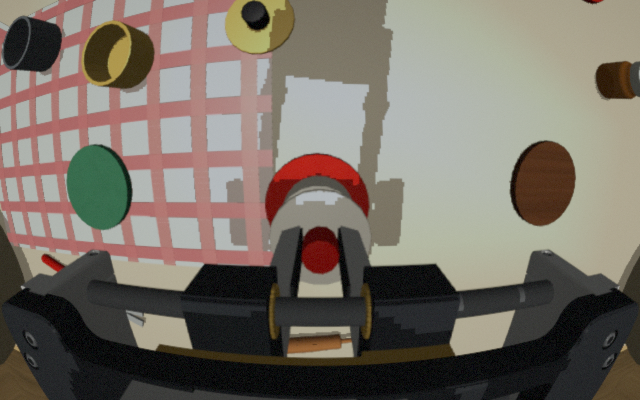

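The lid is held level with its knob at (321,250), over the white tin. Lowering now.

```bash
python3 -m jog '[{"dr":[0,0,0],"translation":[-0.08,-0.05,0.5],"jaw":0.9},{"dr":[0,0,0],"translation":[-0.08,-0.05,0.9],"jaw":0.9},{"dr":[0,0,0],"translation":[-0.08,-0.05,1.1],"jaw":0.9},{"dr":[0,0,0],"translation":[-0.08,-0.05,1.2],"jaw":0.9},{"dr":[0,0,0],"translation":[-0.08,-0.05,1.2],"jaw":0.9}]'
python3 -m jog '[{"dr":[0,0,0],"translation":[0,0,0.07],"jaw":0.9},{"dr":[0,0,0],"translation":[0,0,0.07],"jaw":0.9},{"dr":[0,0,0],"translation":[0,0,0.07],"jaw":0.9}]'
```

```text
time_s: 10.85
position: [0.6334, -0.0076, 0.0766]
tool_rot: [-0.001, -0.0, 1.0, 0.0]
ft_force: [-0.1, -1.0, -0.2]
finger_gap: 0.0213
gripper_force: 20.0
time_s: 11.15
position: [0.634, -0.0078, 0.0756]
tool_rot: [0.0, -0.0, 1.0, 0.0]
ft_force: [-0.3, -0.9, -0.7]
finger_gap: 0.0216
gripper_force: 20.0
```

```bash
python3 -m jog '[{"dr":[0,0,0],"translation":[0,0,0.03],"jaw":0.6},{"dr":[0,0,0],"translation":[0,0,0.03],"jaw":0.6},{"dr":[0,0,0],"translation":[0,0,0.03],"jaw":0.6},{"dr":[0,0,0],"translation":[0,0,0.03],"jaw":0.6},{"dr":[0,0,0],"translation":[0,0,0.03],"jaw":0.6}]'
python3 -m jog '[{"dr":[0,0,0],"translation":[0,0,-0.5],"jaw":0.5},{"dr":[0,0,0],"translation":[0,0,-1.3],"jaw":0.5},{"dr":[0,0,0],"translation":[0,0,-2.2],"jaw":0.3},{"dr":[0,0,0],"translation":[0,0,-3.1],"jaw":0},{"dr":[0,0,0],"translation":[0,0,-3.1],"jaw":0}]'
python3 -m jog '[{"dr":[0,0,0],"translation":[1,-1.3,0],"jaw":0},{"dr":[0,0,0],"translation":[2,-2.6,0],"jaw":0},{"dr":[0,0,0],"translation":[3,-3.9,0],"jaw":0},{"dr":[0,0,0],"translation":[4,-5.2,0],"jaw":0},{"dr":[0,0,0],"translation":[5,-6.5,0],"jaw":0}]'
python3 -m jog '[{"dr":[0,0,0],"translation":[0.9,-1.4,0],"jaw":0},{"dr":[0,0,0],"translation":[1.8,-2.8,0],"jaw":0},{"dr":[0,0,0],"translation":[2.8,-4.4,0],"jaw":0},{"dr":[0,0,0],"translation":[2.8,-4.4,0],"jaw":0},{"dr":[0,0,0],"translation":[2.8,-4.4,0],"jaw":0}]'
python3 look.py w7
```

```text
time_s: 11.65
position: [0.6339, -0.0077, 0.0744]
tool_rot: [0.0, -0.0, 1.0, 0.0]
ft_force: [0.2, -0.2, -0.5]
finger_gap: 0.0378
gripper_force: 0.0
time_s: 12.15
position: [0.6365, -0.008, 0.1716]
tool_rot: [0.004, -0.0, 1.0, -0.0]
ft_force: [0.9, 0.0, 0.8]
finger_gap: 0.0678
gripper_force: 0.0
time_s: 12.65
position: [0.482, -0.2036, 0.1661]
tool_rot: [-0.001, -0.001, 1.0, 0.0]
ft_force: [0.3, -0.6, 0.1]
finger_gap: 0.094
gripper_force: 0.0
time_s: 13.15
position: [0.3988, -0.3354, 0.1663]
tool_rot: [-0.0, 0.001, 1.0, 0.001]
ft_force: [0.5, 0.2, -0.2]
finger_gap: 0.094
gripper_force: 0.0
w7 13.15 [ 0.3988 -0.3354  0.1663]
```

View pics/w7.png

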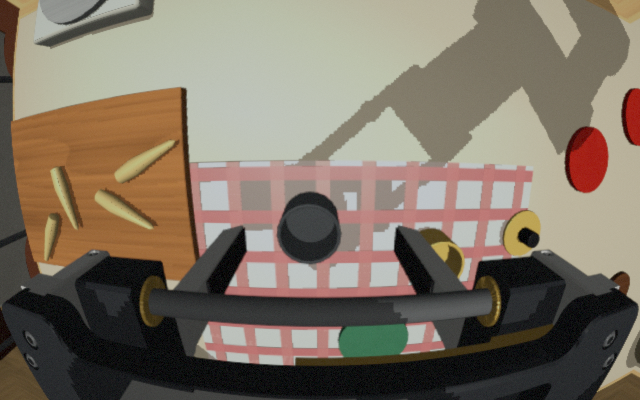

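The steel tin's rim is centred near (309,233), spanning columns 278–340 with its bottom at row 264, well between the fingers.

```bash
python3 - <<'E'
from h import *
s,d=pickle.load(open("w7.pkl","rb"));print(rim(s,d,(309,233),.063,.032,0,181));print(circ(s,d,[(278,233),(340.5,233),(309,264.5),(287,255),(331,255)],.063))
E
python3 -m jog '[{"dr":[0,0,0],"translation":[-0.5,-0.2,0.8],"jaw":0},{"dr":[0,0,0],"translation":[-1,-0.3,1.8],"jaw":0},{"dr":[0,0,0],"translation":[-1,-0.3,2],"jaw":0},{"dr":[0,0,0],"translation":[-1,-0.3,2],"jaw":0}]'
```

```text
(array([ 0.4335, -0.3461,  0.0312]), np.float64(0.0002))
(array([ 0.4347, -0.3455,  0.0305]), np.float64(0.0004))
time_s: 13.6
position: [0.4297, -0.3413, 0.106]
tool_rot: [-0.001, -0.002, 1.0, 0.002]
ft_force: [-0.1, -0.1, -0.2]
finger_gap: 0.0942
gripper_force: 0.0
```

```bash
python3 -m jog '[{"dr":[0,0,0],"translation":[-0.14,-0.12,0.5],"jaw":0},{"dr":[0,0,0],"translation":[-0.14,-0.12,1.4],"jaw":0},{"dr":[0,0,0],"translation":[-0.14,-0.12,2.2],"jaw":0},{"dr":[0,0,0],"translation":[-0.14,-0.12,2.8],"jaw":0},{"dr":[0,0,0],"translation":[-0.14,-0.12,2.8],"jaw":0}]'
python3 -m jog '[{"dr":[0,0,0],"translation":[0,0,0],"jaw":0.5},{"dr":[0,0,0],"translation":[0,0,0],"jaw":0.5},{"dr":[0,0,0],"translation":[0,0,0],"jaw":0.5},{"dr":[0,0,0],"translation":[0,0,0],"jaw":0.5},{"dr":[0,0,0],"translation":[0,0,0],"jaw":0.5}]' 20
python3 -m jog '[{"dr":[0,0,0],"translation":[0,0,0],"jaw":0.5},{"dr":[0,0,0],"translation":[0,0,-0.8],"jaw":0.5},{"dr":[0,0,0],"translation":[0,0,-1.8],"jaw":0.5},{"dr":[0,0,0],"translation":[0,0,-1.8],"jaw":0.5},{"dr":[0,0,0],"translation":[0,0,-1.8],"jaw":0.5}]'
```

```text
time_s: 14.1
position: [0.4331, -0.3456, 0.0225]
tool_rot: [-0.001, -0.001, 1.0, 0.001]
ft_force: [1.0, -0.5, 0.5]
finger_gap: 0.094
gripper_force: 0.0
time_s: 14.6
position: [0.4346, -0.3474, 0.0243]
tool_rot: [0.001, -0.0, 1.0, -0.0]
ft_force: [-0.4, 1.0, 7.0]
finger_gap: 0.0646
gripper_force: 20.0
time_s: 15.1
position: [0.4341, -0.3475, 0.0773]
tool_rot: [0.0, -0.0, 1.0, -0.0]
ft_force: [-0.6, 0.7, -1.7]
finger_gap: 0.0645
gripper_force: 20.0
```

```bash
python3 -m jog '[{"dr":[0,0,0],"translation":[-1.2,0.6,0],"jaw":0.5},{"dr":[0,0,0],"translation":[-2.5,1.2,0],"jaw":0.5},{"dr":[0,0,0],"translation":[-3.7,1.8,0],"jaw":0.5},{"dr":[0,0,0],"translation":[-5,2.5,0],"jaw":0.5},{"dr":[0,0,0],"translation":[-6,3,0],"jaw":0.5}]'
python3 -m jog '[{"dr":[0,0,0],"translation":[0,0,0],"jaw":0.5},{"dr":[0,0,0],"translation":[0,0,0],"jaw":0.5},{"dr":[0,0,0],"translation":[0,0,0.5],"jaw":0.5},{"dr":[0,0,0],"translation":[0,0,1],"jaw":0.5},{"dr":[0,0,0],"translation":[0,0,1],"jaw":0.5}]'
python3 look.py w8
python3 - <<'E'
from h import *
s,d=pickle.load(open("w8.pkl","rb"));h,S,v=hsv(d)
gr=(h>60)&(h<90)&(S>90)&(v>40);o=outline(gr,(318,190));c=np.unique(o[:,0]);print(c.min(),c.max(),o[:,1].min(),o[:,1].max())
e=[o[o[:,0]==k].min(0) for k in c[6:-6]];print("green",circ(s,d,e,.012))
E
```

```text
time_s: 15.6
position: [0.615, -0.2553, 0.0748]
tool_rot: [-0.001, -0.001, 1.0, 0.001]
ft_force: [0.3, -0.6, -1.6]
finger_gap: 0.0648
gripper_force: 20.0
time_s: 16.1
position: [0.6104, -0.257, 0.0442]
tool_rot: [-0.003, 0.0, 1.0, 0.002]
ft_force: [-0.8, 0.6, -1.7]
finger_gap: 0.0648
gripper_force: 20.0
w8 16.1 [ 0.6104 -0.257   0.0442]
249 379 165 230
green (array([ 0.6138, -0.2604,  0.047 ]), np.float64(0.0002))
```

```bash
python3 -m jog '[{"dr":[0,0,0],"translation":[-0.07,0,0.2],"jaw":0.5},{"dr":[0,0,0],"translation":[-0.07,0,0.25],"jaw":0.5},{"dr":[0,0,0],"translation":[-0.07,0,0.25],"jaw":0.5},{"dr":[0,0,0],"translation":[-0.07,0,0.25],"jaw":0.5}]'
```

```text
time_s: 16.55
position: [0.6164, -0.2575, 0.0402]
tool_rot: [0.0, -0.0, 1.0, -0.0]
ft_force: [-0.6, 0.5, -1.1]
finger_gap: 0.0646
gripper_force: 20.0
```

```bash
python3 -m jog '[{"dr":[0,0,0],"translation":[0,0,0.08],"jaw":0.5},{"dr":[0,0,0],"translation":[0,0,0.16],"jaw":0.5},{"dr":[0,0,0],"translation":[0,0,0.16],"jaw":0.5},{"dr":[0,0,0],"translation":[0,0,0.16],"jaw":0.5}]'
```

```text
time_s: 16.95
position: [0.6166, -0.2574, 0.0364]
tool_rot: [0.001, -0.0, 1.0, -0.0]
ft_force: [-0.9, 0.8, 5.8]
finger_gap: 0.0648
gripper_force: 20.0
```

Contact felt. I'll release, back off, measure the placed tin, then go to the brass tin.

```bash
python3 -m jog '[{"dr":[0,0,0],"translation":[0,0,0],"jaw":0},{"dr":[0,0,0],"translation":[0,0,0],"jaw":0},{"dr":[0,0,0],"translation":[0,0,0],"jaw":0},{"dr":[0,0,0],"translation":[0,0,0],"jaw":0},{"dr":[0,0,0],"translation":[0,0,-0.4],"jaw":0}]'
python3 -m jog '[{"dr":[0,0,0],"translation":[0,0,-0.8],"jaw":0},{"dr":[0,0,0],"translation":[0,0,-2.2],"jaw":0},{"dr":[0,0,0],"translation":[0.6,0,-3.6],"jaw":0},{"dr":[0,0,0],"translation":[1.2,0,-4],"jaw":0},{"dr":[0,0,0],"translation":[1.2,0,-4],"jaw":0}]'
python3 -m jog '[{"dr":[0,0,0],"translation":[0,0,0],"jaw":0},{"dr":[0,0,0],"translation":[0,0,0],"jaw":0}]'
python3 look.py w9
python3 -m jog '[{"dr":[0,0,0],"translation":[1.2,0.5,0],"jaw":0},{"dr":[0,0,0],"translation":[2.4,1,0],"jaw":0},{"dr":[0,0,0],"translation":[3.6,1.5,0],"jaw":0},{"dr":[0,0,0],"translation":[4.6,2,0],"jaw":0},{"dr":[0,0,0],"translation":[4.6,2,0],"jaw":0}]'
python3 -m jog '[{"dr":[0,0,0],"translation":[0,0,0],"jaw":0},{"dr":[0,0,0],"translation":[0,0,0],"jaw":0}]'
python3 look.py w10
python3 -c "
import cv2
a=cv2.imread('pics/w9.png')[100:320,120:520];b=cv2.imread('pics/w10.png')[100:320,120:520];cv2.imwrite('pics/v910.png',cv2.vconcat([a,b]))"
```

```text
time_s: 17.45
position: [0.6149, -0.2566, 0.0455]
tool_rot: [-0.002, -0.0, 1.0, 0.001]
ft_force: [-0.3, -0.4, 0.2]
finger_gap: 0.0943
gripper_force: 0.0
time_s: 17.95
position: [0.5802, -0.2581, 0.1712]
tool_rot: [0.002, 0.0, 1.0, -0.002]
ft_force: [0.5, 0.6, 0.0]
finger_gap: 0.0942
gripper_force: 0.0
time_s: 18.15
position: [0.5802, -0.257, 0.1657]
tool_rot: [-0.001, -0.0, 1.0, 0.001]
ft_force: [-0.3, -0.1, -1.0]
finger_gap: 0.0943
gripper_force: 0.0
w9 18.15 [ 0.5802 -0.257   0.1657]
time_s: 18.7
position: [0.4379, -0.1945, 0.1657]
tool_rot: [-0.003, -0.0, 1.0, 0.002]
ft_force: [-0.3, -0.4, -0.3]
finger_gap: 0.0939
gripper_force: 0.0
time_s: 18.9
position: [0.4435, -0.198, 0.1667]
tool_rot: [0.0, -0.0, 1.0, -0.0]
ft_force: [0.7, -1.2, -0.7]
finger_gap: 0.094
gripper_force: 0.0
w10 18.9 [ 0.4435 -0.198   0.1667]
```

View pics/v910.png

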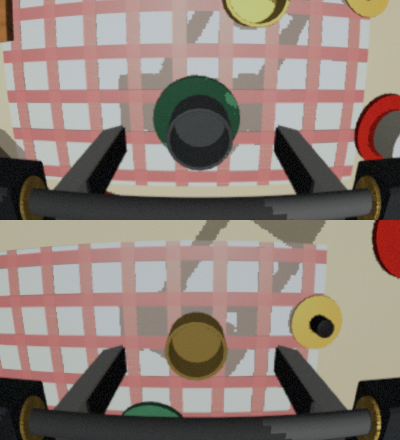

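The steel tin stands on the green board, rim near full-image (319,239). The brass tin is between the fingers, rim near (316,228).

Run:
```python
from h import *
s,d=pickle.load(open("w9.pkl","rb"));print("steel",rim(s,d,(319.5,239),.075,.032,-5,186))
s,d=pickle.load(open("w10.pkl","rb"));print("brass",rim(s,d,(316,228),.053,.032,-5,186))
h,S,v=hsv(d);br=(h>20)&(h<34)&(S>110)&(v>60); print("blid",circ(s,d,outline(br,(436,202)),.014))
```

```text
steel (array([ 0.6143, -0.2572,  0.032 ]), np.float64(0.0008))
brass (array([ 0.4773, -0.2033,  0.031 ]), np.float64(0.0012))
blid (array([ 0.4586, -0.0619,  0.0315]), np.float64(0.0004))
```

```bash
python3 -m jog '[{"dr":[0,0,0],"translation":[-0.6,-0.1,0.8],"jaw":0},{"dr":[0,0,0],"translation":[-1.13,-0.17,1.8],"jaw":0},{"dr":[0,0,0],"translation":[-1.13,-0.17,2.8],"jaw":0},{"dr":[0,0,0],"translation":[-1.13,-0.17,3.8],"jaw":0},{"dr":[0,0,0],"translation":[-1.13,-0.17,4.8],"jaw":0}]'
python3 -m jog '[{"dr":[0,0,0],"translation":[0,0,0],"jaw":0},{"dr":[0,0,0],"translation":[0,0,0],"jaw":0},{"dr":[0,0,0],"translation":[0,0,0],"jaw":0}]'
```

```text
time_s: 19.45
position: [0.4774, -0.203, 0.0213]
tool_rot: [0.0, -0.0, 1.0, -0.0]
ft_force: [-0.4, -0.8, 0.2]
finger_gap: 0.094
gripper_force: 0.0
time_s: 19.75
position: [0.4777, -0.2034, 0.0243]
tool_rot: [0.001, -0.0, 1.0, -0.001]
ft_force: [-0.1, -0.1, 0.1]
finger_gap: 0.094
gripper_force: 0.0
```

```bash
python3 -m jog '[{"dr":[0,0,0],"translation":[0,0,0.13],"jaw":0},{"dr":[0,0,0],"translation":[0,0,0.13],"jaw":0.5},{"dr":[0,0,0],"translation":[0,0,0.13],"jaw":0.5},{"dr":[0,0,0],"translation":[0,0,0.13],"jaw":0.5},{"dr":[0,0,0],"translation":[0,0,0.13],"jaw":0.5}]' 20
python3 -m jog '[{"dr":[0,0,0],"translation":[0,0,0],"jaw":0.5},{"dr":[0,0,0],"translation":[0,0,0],"jaw":0.5}]'
python3 -m jog '[{"dr":[0,0,0],"translation":[0,0,-0.8],"jaw":0.5},{"dr":[0,0,0],"translation":[0,0,-2],"jaw":0.5},{"dr":[0,0,0],"translation":[0,0,-3.2],"jaw":0.5},{"dr":[0,0,0],"translation":[0,0,-3.2],"jaw":0.5},{"dr":[0,0,0],"translation":[0,0,-3.2],"jaw":0.5}]'
```

```text
time_s: 20.25
position: [0.4762, -0.2025, 0.0194]
tool_rot: [0.0, -0.0, 1.0, -0.0]
ft_force: [-0.1, 0.4, 0.8]
finger_gap: 0.0655
gripper_force: 0.0
time_s: 20.45
position: [0.4762, -0.2025, 0.0194]
tool_rot: [0.0, -0.0, 1.0, -0.0]
ft_force: [0.4, 0.9, 1.9]
finger_gap: 0.0631
gripper_force: 19.8
time_s: 20.95
position: [0.4762, -0.2025, 0.1154]
tool_rot: [0.0, -0.0, 1.0, -0.0]
ft_force: [-1.1, -0.8, -1.1]
finger_gap: 0.0632
gripper_force: 19.8
```

```bash
python3 -m jog '[{"dr":[0,0,0],"translation":[-1.1,-0.45,0],"jaw":0.5},{"dr":[0,0,0],"translation":[-2.3,-0.9,0],"jaw":0.5},{"dr":[0,0,0],"translation":[-3.5,-1.4,0],"jaw":0.5},{"dr":[0,0,0],"translation":[-4.58,-1.82,0],"jaw":0.5},{"dr":[0,0,0],"translation":[-4.58,-1.82,0],"jaw":0.5}]'
python3 -m jog '[{"dr":[0,0,0],"translation":[0,0,0],"jaw":0.5},{"dr":[0,0,0],"translation":[0,0,0],"jaw":0.5},{"dr":[0,0,0],"translation":[0,0,0],"jaw":0.5}]'
python3 look.py w11;python3 -c "
from h import *
d=imaging.snapshot('side');cv2.imwrite('pics/s2.png',cv2.resize(d['color'][130:300,340:560],None,fx=3,fy=3)[:,:,::-1])"
```

```text
time_s: 21.45
position: [0.6165, -0.2584, 0.1116]
tool_rot: [-0.0, -0.0, 1.0, 0.0]
ft_force: [-1.1, -1.1, -1.2]
finger_gap: 0.0626
gripper_force: 19.8
time_s: 21.75
position: [0.612, -0.2563, 0.1146]
tool_rot: [-0.001, -0.0, 1.0, 0.001]
ft_force: [-0.0, 0.8, -0.8]
finger_gap: 0.0626
gripper_force: 19.8
w11 21.75 [ 0.612  -0.2563  0.1146]
```

View pics/w11.png

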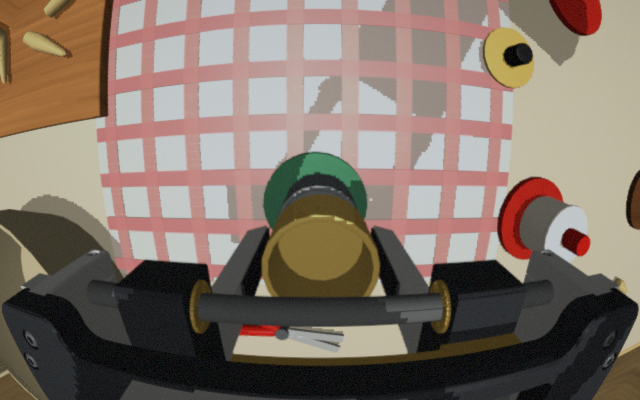

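The brass tin is held upright over the steel tin on the green board. On the right, the white tin with its red-knob lid looks closed. Lowering now.

```bash
python3 -m jog '[{"dr":[0,0,0],"translation":[-0.04,-0.02,0.4],"jaw":0.5},{"dr":[0,0,0],"translation":[-0.04,-0.02,0.65],"jaw":0.5},{"dr":[0,0,0],"translation":[-0.04,-0.02,0.8],"jaw":0.5},{"dr":[0,0,0],"translation":[-0.04,-0.02,0.8],"jaw":0.5},{"dr":[0,0,0],"translation":[-0.04,-0.02,0.8],"jaw":0.5}]'
python3 -m jog '[{"dr":[0,0,0],"translation":[0,0,0.1],"jaw":0.5},{"dr":[0,0,0],"translation":[0,0,0.16],"jaw":0.5},{"dr":[0,0,0],"translation":[0,0,0.16],"jaw":0.5}]'
```

```text
time_s: 22.35
position: [0.6147, -0.2576, 0.0909]
tool_rot: [-0.0, -0.0, 1.0, 0.0]
ft_force: [0.7, 0.4, 0.0]
finger_gap: 0.063
gripper_force: 19.8
time_s: 22.65
position: [0.6147, -0.2576, 0.0864]
tool_rot: [0.0, -0.0, 1.0, 0.0]
ft_force: [0.1, -0.2, 0.0]
finger_gap: 0.063
gripper_force: 19.8
```

```bash
python3 -m jog '[{"dr":[0,0,0],"translation":[0,0,0.04],"jaw":0.5},{"dr":[0,0,0],"translation":[0,0,0.04],"jaw":0.5},{"dr":[0,0,0],"translation":[0,0,0.04],"jaw":0},{"dr":[0,0,0],"translation":[0,0,0.04],"jaw":0},{"dr":[0,0,0],"translation":[0,0,0.04],"jaw":0}]'
python3 -m jog '[{"dr":[0,0,0],"translation":[0,0,0],"jaw":0},{"dr":[0,0,0],"translation":[0,0,-0.5],"jaw":0},{"dr":[0,0,0],"translation":[0,0,-1.5],"jaw":0},{"dr":[0,0,0],"translation":[0.4,0,-2.8],"jaw":0},{"dr":[0,0,0],"translation":[1.2,0,-3.5],"jaw":0}]'
python3 -m jog '[{"dr":[0,0,0],"translation":[0,0,0],"jaw":0},{"dr":[0,0,0],"translation":[0,0,0],"jaw":0},{"dr":[0,0,0],"translation":[0,0,0],"jaw":0}]'
python3 look.py w12
python3 -m jog '[{"dr":[0,0,0],"translation":[1.1,1.2,0],"jaw":0},{"dr":[0,0,0],"translation":[2.2,2.4,0],"jaw":0},{"dr":[0,0,0],"translation":[3.3,3.6,0],"jaw":0},{"dr":[0,0,0],"translation":[4.4,4.8,0],"jaw":0},{"dr":[0,0,0],"translation":[5,6,0.5],"jaw":0.3}]'
python3 -m jog '[{"dr":[0,0,0],"translation":[0,0.3,1],"jaw":0.45},{"dr":[0,0,0],"translation":[0,0.3,1],"jaw":0.45},{"dr":[0,0,0],"translation":[0,0.3,1],"jaw":0.45},{"dr":[0,0,0],"translation":[0,0.3,1],"jaw":0.45}]'
python3 look.py w13
python3 -c "
import cv2
a=cv2.imread('pics/w12.png')[100:320,120:520];b=cv2.imread('pics/w13.png')[100:320,120:520];cv2.imwrite('pics/v1213.png',cv2.vconcat([a,b]))"
```

```text
time_s: 23.15
position: [0.6148, -0.2576, 0.0849]
tool_rot: [0.0, -0.0, 1.0, 0.0]
ft_force: [-0.4, 0.5, -0.4]
finger_gap: 0.0837
gripper_force: 0.0
time_s: 23.65
position: [0.5808, -0.2584, 0.1927]
tool_rot: [0.002, -0.001, 1.0, -0.001]
ft_force: [-0.4, -0.2, 0.5]
finger_gap: 0.094
gripper_force: 0.0
time_s: 23.95
position: [0.5787, -0.2573, 0.1885]
tool_rot: [-0.001, -0.0, 1.0, 0.001]
ft_force: [-0.3, 0.4, -0.6]
finger_gap: 0.0938
gripper_force: 0.0
w12 23.95 [ 0.5787 -0.2573  0.1885]
time_s: 24.5
position: [0.4273, -0.0765, 0.175]
tool_rot: [0.0, 0.0, 1.0, 0.0]
ft_force: [1.0, 1.3, 0.3]
finger_gap: 0.0892
gripper_force: 0.0
time_s: 24.9
position: [0.4302, -0.0697, 0.1458]
tool_rot: [0.001, -0.0, 1.0, -0.0]
ft_force: [0.5, 0.2, 0.5]
finger_gap: 0.057
gripper_force: 0.0
w13 24.9 [ 0.4302 -0.0697  0.1458]
```

View pics/v1213.png

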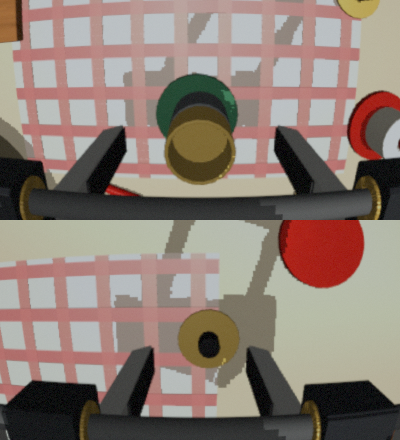

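The brass tin sits on the steel one, rim near full-image (320,252). The black-knob lid is between the fingers, plate near (329,218).

Run:
```python
from h import *
s,d=pickle.load(open("w12.pkl","rb"));print("brass",rim(s,d,(320,252),.12,.032,-5,186))
s,d=pickle.load(open("w13.pkl","rb"));h,S,v=hsv(d);br=(h>17)&(h<36)&(S>100)&(v>50); print("blid",circ(s,d,outline(br,(329,218)),.014),rim(s,d,(329,218),.014,.033))
```

```text
brass (array([ 0.6176, -0.257 ,  0.0313]), np.float64(0.0005))
blid (array([ 0.4587, -0.0603,  0.0317]), np.float64(0.0003)) (array([ 0.4583, -0.0605,  0.0329]), np.float64(0.0006))
```

```bash
python3 -m jog '[{"dr":[0,0,0],"translation":[-0.95,0.31,0.8],"jaw":0.45},{"dr":[0,0,0],"translation":[-0.95,0.31,1.8],"jaw":0.45},{"dr":[0,0,0],"translation":[-0.95,0.31,2.8],"jaw":0.45},{"dr":[0,0,0],"translation":[-0.95,0.31,3.6],"jaw":0.45},{"dr":[0,0,0],"translation":[-0.95,0.31,3.6],"jaw":0.45}]'
python3 -m jog '[{"dr":[0,0,0],"translation":[0,0,0.3],"jaw":0.45},{"dr":[0,0,0],"translation":[0,0,0.6],"jaw":0.45},{"dr":[0,0,0],"translation":[0,0,0.6],"jaw":0.45},{"dr":[0,0,0],"translation":[0,0,0.6],"jaw":0.45}]'
```

```text
time_s: 25.45
position: [0.4557, -0.0596, 0.0351]
tool_rot: [-0.003, 0.0, 1.0, 0.001]
ft_force: [0.1, -0.0, -0.5]
finger_gap: 0.0513
gripper_force: 0.0
time_s: 25.85
position: [0.4576, -0.0596, 0.0196]
tool_rot: [0.0, -0.0, 1.0, -0.0]
ft_force: [0.5, -0.4, 0.3]
finger_gap: 0.0521
gripper_force: 0.0
```

```bash
python3 -m jog '[{"dr":[0,0,0],"translation":[0,0,0.05],"jaw":0.9},{"dr":[0,0,0],"translation":[0,0,0.05],"jaw":0.9},{"dr":[0,0,0],"translation":[0,0,0.05],"jaw":0.9},{"dr":[0,0,0],"translation":[0,0,0.05],"jaw":0.9},{"dr":[0,0,0],"translation":[0,0,0.05],"jaw":0.9}]' 20
python3 -m jog '[{"dr":[0,0,0],"translation":[0,0,-0.7],"jaw":0.9},{"dr":[0,0,0],"translation":[0,0,-1.7],"jaw":0.9},{"dr":[0,0,0],"translation":[0,0,-2.7],"jaw":0.9},{"dr":[0,0,0],"translation":[0,0,-3.7],"jaw":0.9},{"dr":[0,0,0],"translation":[0,0,-4.7],"jaw":0.9}]'
python3 -m jog '[{"dr":[0,0,0],"translation":[-1,-1.2,0],"jaw":0.9},{"dr":[0,0,0],"translation":[-2,-2.4,0],"jaw":0.9},{"dr":[0,0,0],"translation":[-3,-3.6,0],"jaw":0.9},{"dr":[0,0,0],"translation":[-4,-4.8,0],"jaw":0.9},{"dr":[0,0,0],"translation":[-5,-6,0],"jaw":0.9}]'
python3 -m jog '[{"dr":[0,0,0],"translation":[-0.27,-0.57,0],"jaw":0.9},{"dr":[0,0,0],"translation":[-0.27,-0.57,0],"jaw":0.9},{"dr":[0,0,0],"translation":[-0.27,-0.57,0],"jaw":0.9},{"dr":[0,0,0],"translation":[-0.27,-0.57,0],"jaw":0.9},{"dr":[0,0,0],"translation":[-0.27,-0.57,0],"jaw":0.9}]'
```

```text
time_s: 26.35
position: [0.4573, -0.0595, 0.0178]
tool_rot: [0.0, -0.0, 1.0, -0.0]
ft_force: [0.1, -1.1, 1.3]
finger_gap: 0.0215
gripper_force: 20.0
time_s: 26.85
position: [0.4567, -0.0592, 0.1597]
tool_rot: [-0.0, -0.0, 1.0, 0.0]
ft_force: [-0.0, -0.8, -1.3]
finger_gap: 0.0216
gripper_force: 20.0
time_s: 27.35
position: [0.6079, -0.2406, 0.1582]
tool_rot: [-0.0, -0.0, 1.0, 0.0]
ft_force: [-0.3, -0.1, 0.3]
finger_gap: 0.0213
gripper_force: 20.0
time_s: 27.85
position: [0.6146, -0.255, 0.159]
tool_rot: [-0.0, -0.001, 1.0, 0.0]
ft_force: [-0.1, -0.0, 0.0]
finger_gap: 0.0216
gripper_force: 20.0
```

```bash
python3 -m jog '[{"dr":[0,0,0],"translation":[0,-0.06,0.4],"jaw":0.9},{"dr":[0,0,0],"translation":[0,-0.06,0.7],"jaw":0.9},{"dr":[0,0,0],"translation":[0,-0.06,0.85],"jaw":0.9},{"dr":[0,0,0],"translation":[0,-0.06,0.95],"jaw":0.9},{"dr":[0,0,0],"translation":[0,-0.06,0.95],"jaw":0.9}]'
python3 -m jog '[{"dr":[0,0,0],"translation":[0,0,0.03],"jaw":0.9},{"dr":[0,0,0],"translation":[0,0,0.03],"jaw":0.9},{"dr":[0,0,0],"translation":[0,0,0.03],"jaw":0.9}]'
```

```text
time_s: 28.35
position: [0.6154, -0.2581, 0.1301]
tool_rot: [0.0, -0.0, 1.0, 0.0]
ft_force: [-0.4, 0.3, -0.5]
finger_gap: 0.0214
gripper_force: 20.0
time_s: 28.65
position: [0.6156, -0.2583, 0.1299]
tool_rot: [0.0, -0.0, 1.0, -0.0]
ft_force: [-0.4, 0.4, 2.9]
finger_gap: 0.0216
gripper_force: 20.0
```

Seated: contact force appears at the expected height of 0.130. I'll release, back away and check with all the cameras.

```bash
python3 -m jog '[{"dr":[0,0,0],"translation":[0,0,0],"jaw":0.6},{"dr":[0,0,0],"translation":[0,0,0],"jaw":0.6},{"dr":[0,0,0],"translation":[0,0,0],"jaw":0.5},{"dr":[0,0,0],"translation":[0,0,0],"jaw":0.5},{"dr":[0,0,0],"translation":[0,0,0],"jaw":0.5}]'
python3 -m jog '[{"dr":[0,0,0],"translation":[0,0,-0.5],"jaw":0.5},{"dr":[0,0,0],"translation":[0,0,-1.3],"jaw":0.5},{"dr":[0,0,0],"translation":[0,0,-2.2],"jaw":0.5},{"dr":[0,0,0],"translation":[0.7,0.5,-3],"jaw":0.5},{"dr":[0,0,0],"translation":[2,1.5,-3],"jaw":0.2}]'
python3 -m jog '[{"dr":[0,0,0],"translation":[1.4,0.3,0],"jaw":0},{"dr":[0,0,0],"translation":[2.8,0.6,0],"jaw":0},{"dr":[0,0,0],"translation":[4.2,0.9,0],"jaw":0},{"dr":[0,0,0],"translation":[4.2,0.9,0],"jaw":0},{"dr":[0,0,0],"translation":[4.2,0.9,0],"jaw":0}]'
python3 look.py w14
python3 - <<'E'
from h import *
d=imaging.snapshot('side');pickle.dump(d,open("sideF.pkl","wb"));t=imaging.snapshot('top');pickle.dump(t,open("topF.pkl","wb"))
a=cv2.resize(d['color'][110:270,210:480],(800,474));w=cv2.resize(pickle.load(open("w14.pkl","rb"))[1]["color"],None,fx=.35,fy=.35)
cv2.imwrite('pics/fin.png',a[:,:,::-1]);cv2.imwrite('pics/topF.png',cv2.resize(t['color'][110:290,160:480],None,fx=2.5,fy=2.5)[:,:,::-1])
E
```

```text
time_s: 29.15
position: [0.6153, -0.2582, 0.129]
tool_rot: [-0.0, -0.0, 1.0, 0.0]
ft_force: [-0.6, 0.5, -0.1]
finger_gap: 0.0474
gripper_force: 0.0
time_s: 29.65
position: [0.5587, -0.2157, 0.2221]
tool_rot: [0.004, 0.0, 1.0, -0.002]
ft_force: [0.2, 0.2, 0.7]
finger_gap: 0.0516
gripper_force: 0.0
time_s: 30.15
position: [0.4291, -0.1864, 0.2199]
tool_rot: [0.001, 0.0, 1.0, -0.0]
ft_force: [0.5, -0.4, 0.3]
finger_gap: 0.091
gripper_force: 0.0
w14 30.15 [ 0.4291 -0.1864  0.2199]
```

View pics/fin.png

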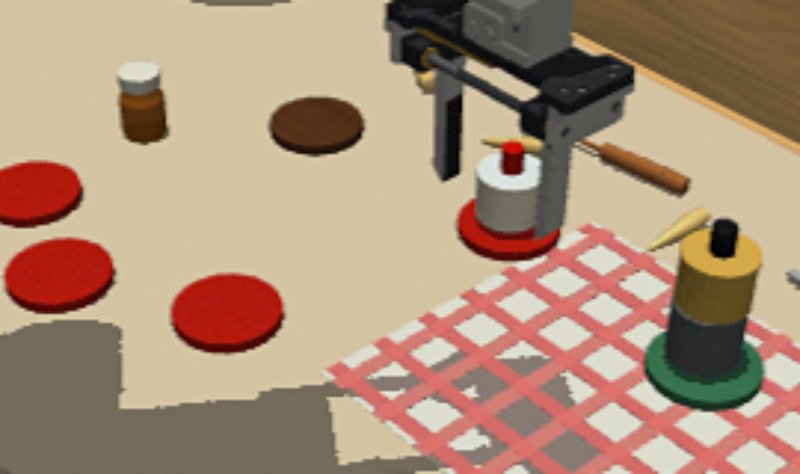

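View pics/w14.png

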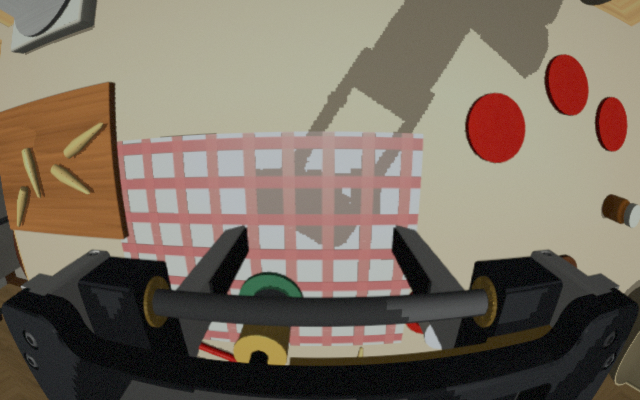

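The side crop shows both carriers upright and closed: red knob at (512,158), black knob at (723,238), and the jar standing. I'll triangulate the knobs to confirm their heights before handing in.

Run:
```python
from h import *
t=pickle.load(open("topF.pkl","rb"));d=pickle.load(open("sideF.pkl","rb"))
def proj(c,P):
    p=np.linalg.inv(np.array(c["world_from_camera"]))@np.r_[P,1];return np.array([c["fx"]*p[0]/p[2]+c["cx"],c["fy"]*p[1]/p[2]+c["cy"]])
for nm,P in (("red",(.633,-.007,.092)),("black",(.616,-.2575,.147))):  # expected knob middles
    r=[]
    for c in (t,d):
        e=proj(c,P);h,S,v=hsv(c);m=(((h<6)|(h>174))&(S>170)&(v>50)) if nm=="red" else (v<45)
        x0,y0=(e-9).astype(int);b=blobs(m[y0:y0+18,x0:x0+18],4);r.append([ (np.round(k+[x0,y0]-e,1).tolist(),int(st[4])) for k,st in b])
    print(nm,"top/side pixel residuals vs expected",r)
```

```text
red top/side pixel residuals vs expected [[([-0.4, 0.0], 29)], [([0.4, 1.9], 69)]]
black top/side pixel residuals vs expected [[([1.2, 2.9], 107)], [([0.2, 2.0], 93)]]
```

```bash
python3 -c "
from bench import hand_in;print(hand_in())"
```

```text
the job is handed in; nothing more can be done
None
```

I assembled both lunch carriers and handed the job in at about 30 s of robot time; camera checks showed every piece upright and seated, with the amber jar still standing, but no verdict came back.

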